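# Shut the parts organiser and push its clips home

## Robot

A 6-joint arm with a two-finger parallel gripper is mounted at the origin on a cart in front of the work surface, level with it; the furniture and walls round the work are solid. World frame = base frame: x ahead of the robot, y to its left, z up, the work surface at z = 0. Lengths are in m, angles in degrees, forces in N, time in s.
With the tool pointing down it reaches from about 0.35 to 0.875 m from the base axis. Payload 4.2 kg.
Tool frame: the origin (TCP) lies midway between the tips of the shut fingers; the grasp point (between the pads) lies r.pinch_z behind it (r.pinch_z is the distance from the TCP to the grasp point, in m); z points along the fingers, y is the direction in which the jaws open and shut (so a half turn about z gives the same grasp; the last joint's range is limited). The gripper opens to 87 mm and grips with 3 to 60 N. Pads are 19 mm wide; open, the fingers measure 117 mm over their backs; the gripper's body (75 mm by 190 mm) begins 51 mm behind the grasp point.
Start: joints at [80.191, 22.042, 0.453, 0, -68.411, -14.817], TCP at [0.26, 0.568, 0.223] pointing down, gripper open.
Joint ranges: [-179.83, 179.83], [-69.29, 118.12], [-61.27, 80.66], [-181.25, 117.63], [-171.15, -9.14], [-177.46, 177.46]. Speed limits (degrees/s): [159.86, 159.86, 180, 180, 180, 180].

## Interface

Orientations are given as a 3x3 rotation matrix whose columns are the frame's x, y, z axes.
In Python, from station import r gives the robot as it stands. The module is installed in compiled form; this text tells all that it offers.
- The arm moves only by the tool play_rows, never from a script. Its argument "deltas" is a list of rows, each a list of 7 numbers: the shift along the tool's x, y, z in units of 25 mm (1.0 is 25 mm), then the turn, a rotation vector about the tool's x, y, z in units of 5 degrees (1.0 is 5 degrees), then the finger opening in mm, from 0 to 87. In form: [[tx, ty, tz, wx, wy, wz, fingers], ...]. A call has 1 to 12 rows; each row is the pose to reach, as a shift and turn from the pose commanded when the call began, along the tool's axes at that moment; what a row does not reach only later rows make up. A row lasts 1/10 s, in which the tool goes at most 50 mm and 8.59 degrees, less where a joint would pass 70% of its speed; a pose out of reach is approached as far as the arm can. A call with a gripper value outside its range is refused whole. The fingers move at their own pace and stop on an object; the grip force is fixed at half the most. Time passes only in rows, so rows that repeat a pose let the fingers close. It gives the time, the measured TCP pose, the force and the opening at its end, in the units of the state.
- r.sense(): the state, without advancing time (a new reading comes with each control period).
- r.capture(name): name is "scene" or "top"; returns a dict with "pixels" (400x640x3 uint8, red, green, blue), "camera_matrix" (3x3 intrinsics, pixels), "k1" (the pictures are not rectified: a ray, as slopes to the right and down, at radius r is drawn at 1 + k1 r^2 times it, then the intrinsics apply), "R" (3x3) and "t" (3): a world point X has camera coordinates R X + t. Camera axes: x right, y down, z forward; pixel columns grow to the right and rows downward; lengths in m; the calibration is good to about 2 mm. A picture is of the moment at which its call begins. There is no depth.
- r.finish_job(): hands the job in, once; it reports no verdict.
Trained networks look in the newest picture that a camera, given by its name, has taken for a name from the list of things; names that differ only in an ending like _2 or _b are one class to them, and where a whole thing is asked for, a point or a joint stands for the part that bears it (a point fixed in the world has none). Each returns a list of dicts, best first, with "score" (0 to 1); they miss things now and then, are a little off and sometimes report something else, mostly with a low value. They report only what shows in the picture. A call takes as long as a camera call.
- r.spot_in(camera, target): "centre" ([x, y, z] in m, in world coordinates, good to about 4 mm: the middle of the surface that is visible of it).
- r.cut_out(camera, target): "region" (400x640 bool, what is visible of it).
The state is a dict: "time_s": time; "joints": joint angles; "joint_velocities": joint speeds; "effort": joint torques, N m; "tcp_pos": TCP position; "ee_rot": TCP orientation; "wrist_force": force on the tool from outside, world axes, zero at the start; "moment": the same for the moment, N m; "gripper_width": opening from 0.0 (shut) to 1.0 (fully open).
Only numpy, scipy, OpenCV 4.12 (cv2) and the standard library are available. Lean on these libraries where they do the work, as an engineer would, in place of code of your own. Each camera call takes 0.05 s, during which the arm holds its last target.

## Task

The parts organiser on the bench has been left open. Using only the fingertips, push its lid down until it is fully shut, and only then push both front clips in until they lie fully home against the front of the box. Pick nothing up, do not open the lid wider, and leave the things around it where they are.

Things in the scene. Friction and masses are not known exactly. Their poses are not given: they have to be found in the camera images.
- organiser: Flat black parts organiser, 325 deep (its x) x 416 wide (its y) x 69 mm high, fixed to the bench. Origin at the centre of its underside; its front, with the two clips (pale upright plates), faces its -x (the robot), its +y is the left-hand side seen from the robot. Many small compartments with parts under the lid, rim 66 mm above the bench.
- lid_edge (a point): Middle of the lid's front edge, upper face; moves with the lid; 69 mm above the bench when shut. The lid, a flat dusty grey plate 420 mm wide and 3 mm thick, reaches 328 mm forward from its hinge line, 68 mm above the bench, 167 mm behind the organiser's origin, along its y. It starts raised 0.45 to 0.85 rad and stays where it is left (stiff hinge); 0.3 to 2 N here push it down to a hard stop.
- organiser_clip_0 (a joint): Angle of the left clip (rad): 0 fully home against the box (a hard stop), grows as its lower end swings out toward the robot; starts at 0.3 to 0.55. A plate 60 mm wide, 9 thick, 30 high, hinged along its upper edge, 69 mm above the bench, 164 mm in front of the organiser's origin. It stays put; 1 to 5 N at the lower end push it in, best inward and down along its swing (a level push may bind).
- clip_left (a point): Middle of the left clip's outer face near its lower end; moves with the clip. 124.5 mm to the left (+y) of the organiser's origin. Home, it is 43 mm above the bench and 171 mm in front of the origin, and the clip's lower end is 41 mm above the bench.
- organiser_clip_1 (a joint): Angle of the right front clip (rad): same clip and meaning as the left one.
- clip_right (a point): The same point on the right clip, 124.5 mm to the right (-y) of the organiser's origin.
- nipple: Brass double nipple, 27x46x24 mm, on the bench close in front of the organiser, between the clips; origin under its centre. Leave alone.
- elbow: Brass pipe elbow, 62x47x26 mm, on the bench left of the organiser, near its front; origin under its centre. Leave alone.
- bolt: Hexagon bolt, 22x89x19 mm, lying right of the organiser, near its front; origin under its centre. Leave alone.
- tin: Round yellow tin with a pale lid, 70 mm across, 46 mm high, right of the organiser; origin under its centre. Leave alone.
- hub: Turned steel coupling hub, 66 mm across, 38 mm high, left of the organiser; origin under its centre. Leave alone.

How it is judged:
By the outcome, as a careful person would: the job done as asked, in the order asked, and still so for the second after the job is handed in, with the robot touching nothing.
It also fails if it takes over 53 s, if anything falls off the work surface, if the arm or the gripper's body presses on something with over 40 N, if the wrist force passes 120 N, or if a joint passes its speed limit or range.

## Working session

There is one attempt and no reset: what is moved stays moved. The work goes in short steps, Python scripts to look and compute and a tool call to move; the robot and the scene stay as the last step left them, time stands still between calls to the robot, and variables do not carry over. Pictures are saved under pics/ and viewed, and the job is handed in when it is done.

Besides the shell and the picture viewer there is one more tool, called after ">>>" by a JSON object that holds its "method" and its "body", one argument or row to a line. play_rows: Moves the arm, as the interface text tells. Its arguments: {"type":"object","properties":{"deltas":{"type":"array","items":{"type":"array","items":{"type":"number"}}}},"required":["deltas"]}

```bash
mkdir -p pics; cat > h.py <<'E'
import numpy as np, cv2
from station import r
def snap(cam,name):
    c=r.capture(cam); cv2.imwrite(f'pics/{name}.png',c['pixels'][:,:,::-1]); return c
def proj(c,X):
    X=np.atleast_2d(X); p=X@np.array(c['R']).T+np.array(c['t']); s=p[:,:2]/p[:,2:]
    s=s*(1+c['k1']*(s**2).sum(1,keepdims=True)); K=np.array(c['camera_matrix'])
    return s@K[:2,:2].T+K[:2,2]
E
python3 - <<'E'
from h import *
s=r.sense(); print(s['time_s'],s['tcp_pos'],np.round(s['ee_rot'],3),s['gripper_width'],r.pinch_z)
for cam in('scene','top'):
    c=snap(cam,cam+'0'); print(cam,np.round(c['R'],3),np.round(c['t'],3),c['camera_matrix'],c['k1'])
    for n in['organiser','lid_edge','organiser_clip_0','clip_left','clip_right','nipple','elbow','bolt','tin','hub']:
        print(n,[(np.round(d['centre'],3),round(d['score'],2)) for d in r.spot_in(cam,n)[:2]])
E
```

```text
0.0 [0.26015265 0.5676222  0.22147255] [[ 0.909 -0.417 -0.001]
 [-0.417 -0.909 -0.002]
 [ 0.     0.002 -1.   ]] 1.0002342857608015 0.0187
scene [[ 0.72  -0.694 -0.007]
 [-0.444 -0.453 -0.773]
 [ 0.533  0.56  -0.634]] [-0.417  0.3    0.91 ] [[388.30330805   0.         316.92382167]
 [  0.         388.30330805 202.18992947]
 [  0.           0.           1.        ]] 0.006520509295046312
organiser [(array([ 0.632, -0.151,  0.042]), 0.74)]
lid_edge [(array([ 0.652, -0.159,  0.19 ]), 0.96)]
organiser_clip_0 [(array([0.536, 0.057, 0.057]), 0.68), (array([ 0.475, -0.179,  0.06 ]), 0.58)]
clip_left [(array([0.532, 0.061, 0.058]), 0.57), (array([ 0.466, -0.428,  0.009]), 0.34)]
clip_right []
nipple [(array([ 0.45 , -0.043,  0.023]), 0.47)]
elbow [(array([0.454, 0.408, 0.018]), 0.57)]
bolt []
tin [(array([ 0.592, -0.462,  0.044]), 0.6)]
hub [(array([0.586, 0.403, 0.014]), 0.73)]
top [[-0.02  -1.    -0.004]
 [-0.982  0.021 -0.189]
 [ 0.189 -0.    -0.982]] [0.006 0.582 1.178] [[368.94064352   0.         321.44363786]
 [  0.         368.94064352 195.04299988]
 [  0.           0.           1.        ]] 0.023927223568823784
organiser [(array([ 0.636, -0.096,  0.143]), 0.93)]
lid_edge [(array([ 0.68 , -0.105,  0.18 ]), 0.63), (array([ 0.635, -0.097,  0.143]), 0.16)]
organiser_clip_0 [(array([ 0.477, -0.181,  0.063]), 0.64), (array([0.535, 0.061, 0.064]), 0.5)]
clip_left [(array([0.531, 0.061, 0.062]), 0.59)]
clip_right [(array([ 0.477, -0.179,  0.062]), 0.54)]
nipple [(array([ 0.453, -0.037,  0.019]), 0.64)]
elbow [(array([0.457, 0.413, 0.024]), 0.6)]
bolt [(array([ 0.464, -0.426,  0.014]), 0.51)]
tin [(array([ 0.597, -0.455,  0.044]), 0.6)]
hub [(array([0.595, 0.41 , 0.017]), 0.7)]
```

View pics/scene0.png

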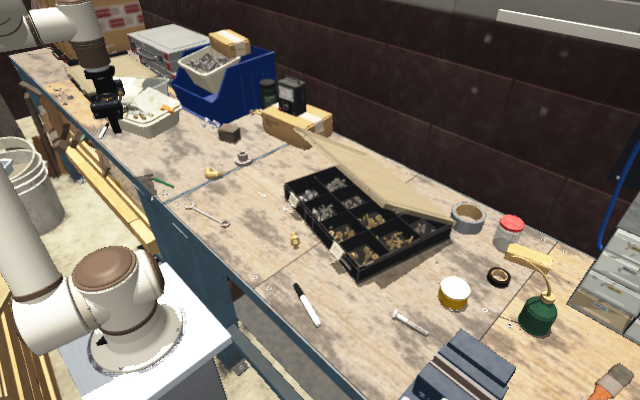

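View pics/top0.png

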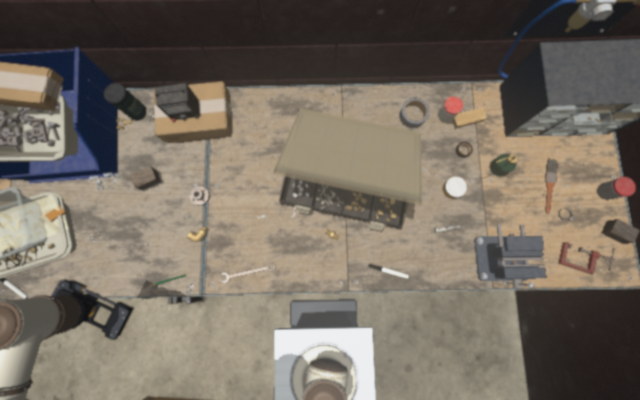

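The pictures show the organiser open in the middle of the bench, yawed by about -13°. The lid is up, with the clips near (375,227) and (297,210) in the top view. Next I fit its pose and joint angles.

```bash
cat >> h.py <<'E'
def w(p,L):  # p=(x,y,yaw)
    L=np.atleast_2d(np.array(L,float)); c,s=np.cos(p[2]),np.sin(p[2])
    return np.c_[p[0]+c*L[:,0]-s*L[:,1],p[1]+s*L[:,0]+c*L[:,1],L[:,2]]
def lidpts(p,th,d=(0,.328),hy=.21):
    q=[]
    for dd,y in((d[0],-hy),(d[0],hy),(d[1],hy),(d[1],-hy)):
        q.append([.167-dd*np.cos(th),y,.068+dd*np.sin(th)])
    return w(p,q)
def clippts(p,a,y0):
    q=[]
    for dd,y in((0,-.03),(0,.03),(.028,.03),(.028,-.03)):
        q.append([-.164-.007*np.cos(a)-dd*np.sin(a),y0+y,.069-dd*np.cos(a)-.007*np.sin(a)*-1*0])
    return w(p,q)
def overlay(c,p,th,a0,a1,name,box,sc):
    im=np.ascontiguousarray(c['pixels'][:,:,::-1]); x0,y0,x1,y1=box
    im=cv2.resize(im[y0:y1,x0:x1],None,fx=sc,fy=sc,interpolation=cv2.INTER_CUBIC)
    cv2.imwrite(f'pics/{name}_raw.png',im); im=im.copy()
    def pl(P,col): cv2.polylines(im,[np.round((proj(c,P)+.5-[x0,y0])*sc).astype(int)],True,col,1)
    for z in(0,.066): pl(w(p,[[-.1625,-.208,z],[-.1625,.208,z],[.1625,.208,z],[.1625,-.208,z]]),(0,255,0))
    pl(lidpts(p,th),(0,0,255)); pl(clippts(p,a0,.1245),(255,0,255)); pl(clippts(p,a1,-.1245),(255,255,0))
    cv2.imwrite(f'pics/{name}.png',im)
E
python3 - <<'E'
from h import *
from scipy.optimize import least_squares
C={}; M={}
for cam in('scene','top'):
    C[cam]=r.capture(cam)
    for n in('lid_edge','organiser','clip_left','clip_right'):
        d=r.cut_out(cam,n)
        for k in d[:2]:
            m=k['region']; ys,xs=np.nonzero(m); print(cam,n,round(k['score'],2),m.sum(),xs.min(),xs.max(),ys.min(),ys.max())
        if d: M[cam,n]=d[0]['region']; 
p=(.678,-.101,np.radians(-13.4))
overlay(C['scene'],p,.6,.4,.4,'ov_s',(270,110,470,290),4)
overlay(C['top'],p,.6,.4,.4,'ov_t',(260,90,440,250),4)
import pickle; pickle.dump((C,M),open('cm.pkl','wb'))
E
```

```text
scene lid_edge 0.93 3975 294 454 127 224
scene organiser 0.84 13409 283 455 128 283
scene clip_right 0.49 123 330 342 243 258
top lid_edge 0.93 9835 274 422 108 204
top organiser 0.95 13426 274 421 108 230
top clip_right 0.51 81 370 383 222 229
top clip_right 0.35 177 187 207 227 241
```

View pics/ov_s.png

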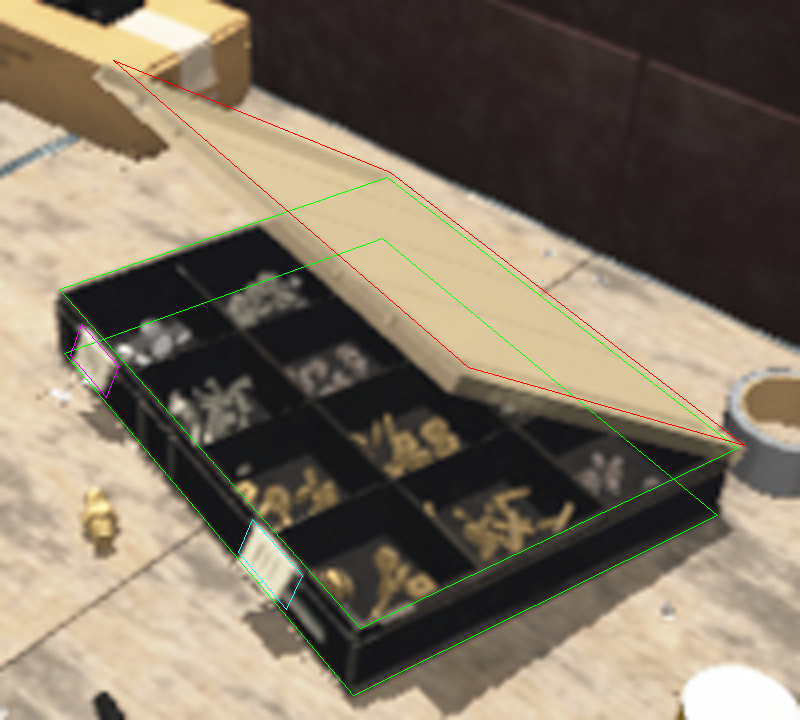

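View pics/ov_t.png

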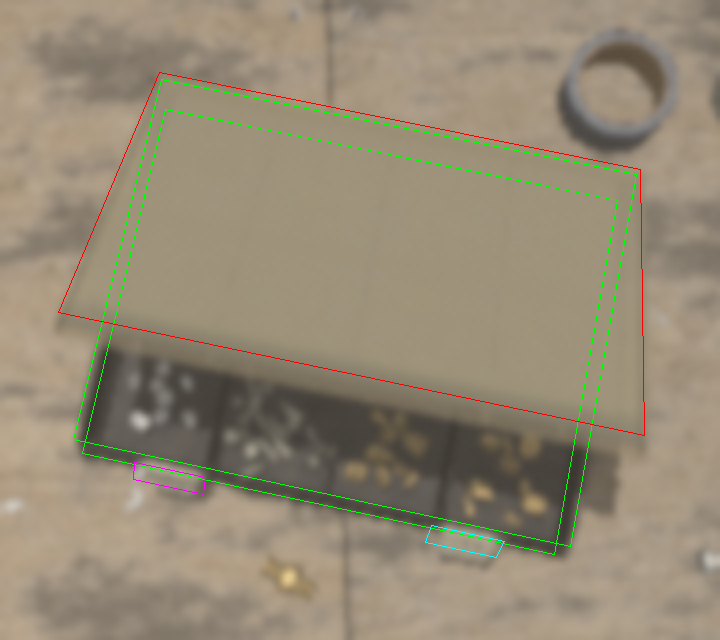

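```bash
cat >> h.py <<'E'
from scipy.spatial.transform import Rotation as Ro
P=(.678,-.101,np.radians(-13.4))
def Rt(yaw,tilt): # tilt>0: fingers lean forward (z axis toward +x)
    return Ro.from_euler('z',yaw).as_matrix()@Ro.from_euler('y',-tilt).as_matrix()@np.diag([1,-1,-1.])
def go(X,yaw=P[2],tilt=0):
    s=r.sense(); R0=np.array(s['ee_rot']); d=R0.T@(np.array(X)-s['tcp_pos'])/.025
    v=np.degrees(Ro.from_matrix(R0.T@Rt(yaw,tilt)).as_rotvec())/5
    return np.round(np.r_[d,v],2)
E
python3 - <<'E'
from h import *
print(go([.26,.568,.33]))
print(go(w(P,[[-.086,0,.33]])[0]),w(P,[[-.086,0,.33]])[0])
E
```

```text
[-0.01  0.01 -4.3  -0.   -0.   -2.25]
[22.96 18.04 -4.3  -0.   -0.   -2.25] [ 0.59434127 -0.08106968  0.33      ]
```

>>> {"method": "play_rows", "body": {
  "deltas": [
    [0,0,-2,0,0,0,0],
    [0,0,-4.3,0,0,-1,0],
    [1.5,1.2,-4.3,0,0,-2.25,0],
    [3,2.4,-4.3,0,0,-2.25,0],
    [4.5,3.5,-4.3,0,0,-2.25,0],
    [6,4.7,-4.3,0,0,-2.25,0],
    [7.5,5.9,-4.3,0,0,-2.25,0],
    [9,7.1,-4.3,0,0,-2.25,0],
    [10.5,8.2,-4.3,0,0,-2.25,0],
    [12,9.4,-4.3,0,0,-2.25,0],
    [13.5,10.6,-4.3,0,0,-2.25,0],
    [15,11.8,-4.3,0,0,-2.25,0]
  ]
}}

```text
time_s: 2.8
tcp_pos: [0.4788, 0.1419, 0.3305]
ee_rot: [[0.973, -0.231, 0.001], [-0.231, -0.973, 0.001], [0.001, -0.001, -1.0]]
wrist_force: [-0.3, -0.7, 0.1]
gripper_width: 0.029
```

```bash
python3 - <<'E'
from h import *
s=r.sense();print(s['tcp_pos'],s['time_s']);print(go(w(P,[[-.086,0,.33]])[0]))
E
```

```text
[0.47880372 0.141861   0.33047246] 2.8
[ 6.56  7.61  0.02 -0.01 -0.01  0.01]
```

>>> {"method": "play_rows", "body": {
  "deltas": [
    [1.1,1.27,0,0,0,0,0],
    [2.2,2.5,0,0,0,0,0],
    [3.3,3.8,0,0,0,0,0],
    [4.4,5.1,0,0,0,0,0],
    [5.5,6.3,0,0,0,0,0],
    [6.5,7.6,0,0,0,0,0],
    [6.5,7.6,0,0,0,0,0]
  ]
}}

```text
time_s: 3.5
tcp_pos: [0.5937, -0.0825, 0.3287]
ee_rot: [[0.972, -0.237, -0.002], [-0.237, -0.972, -0.001], [-0.001, 0.001, -1.0]]
wrist_force: [-0.1, 0.6, -0.9]
gripper_width: 0.004
```

```bash
python3 - <<'E'
from h import *
s=r.sense();print(s['tcp_pos'],s['time_s'],s['wrist_force'])
c=snap('scene','s1'); overlay(c,P,.55,.4,.4,'ov_s1',(250,60,450,240),4)
E
```

```text
[ 0.59365799 -0.08252627  0.3287372 ] 3.5 [-0.12785152  0.64337246 -0.87443711]
```

View pics/ov_s1.png

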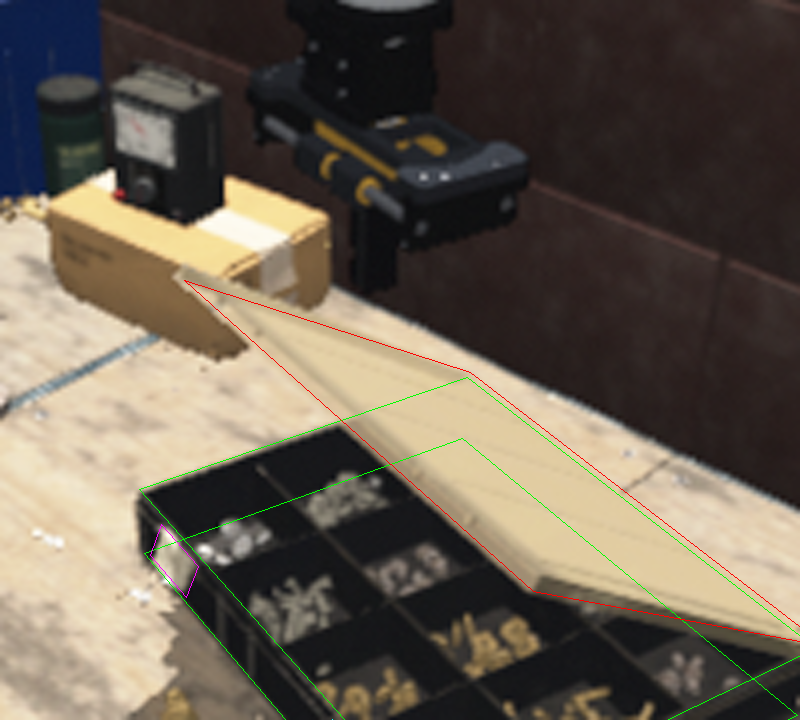

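>>> {"method": "play_rows", "body": {
  "deltas": [
    [0,0,1.5,0,0,0,0],
    [0,0,2.8,0,0,0,0],
    [0,0,3.4,0,0,0,0],
    [-0.1,0,3.8,0,0,0,0],
    [-0.3,0,4.2,0,0,0,0],
    [-0.5,0,4.6,0,0,0,0],
    [-0.7,0,5.1,0,0,0,0],
    [-0.9,0,5.6,0,0,0,0],
    [-1.1,0,6.1,0,0,0,0]
  ]
}}

```text
time_s: 4.45
tcp_pos: [0.5655, -0.0719, 0.1778]
ee_rot: [[0.973, -0.231, 0.002], [-0.231, -0.973, 0.0], [0.002, -0.001, -1.0]]
wrist_force: [-0.1, 2.0, 1.2]
gripper_width: 0.008
```

```bash
python3 - <<'E'
from h import *
s=r.sense();print(s['tcp_pos'],s['time_s'],s['wrist_force'])
c=snap('scene','s2'); overlay(c,P,.37,.4,.4,'ov_s2',(250,80,450,260),4)
E
```

```text
[ 0.56553738 -0.07194437  0.17778599] 4.45 [-0.1352878   2.0020945   1.23589111]
```

View pics/ov_s2.png

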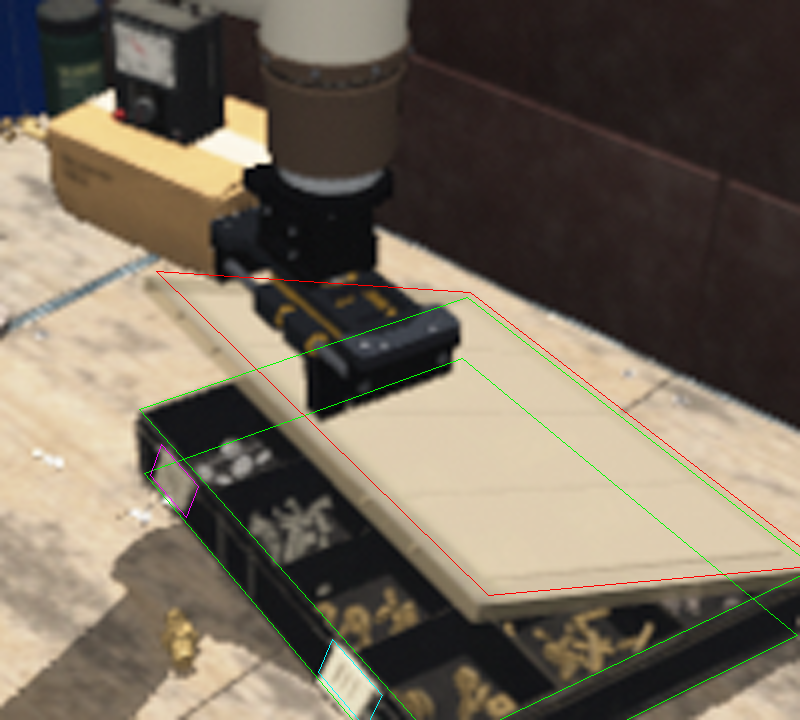

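The lid is following, at about 0.34 rad with the fingertips on it. I'll continue down.

>>> {"method": "play_rows", "body": {
  "deltas": [
    [-0.2,0,0.5,0,0,0,0],
    [-0.35,0,1.0,0,0,0,0],
    [-0.5,0,1.5,0,0,0,0],
    [-0.6,0,2.0,0,0,0,0],
    [-0.7,0,2.5,0,0,0,0],
    [-0.75,0,2.9,0,0,0,0],
    [-0.8,0,3.3,0,0,0,0],
    [-0.8,0,3.6,0,0,0,0],
    [-0.8,0,3.8,0,0,0,0],
    [-0.8,0,3.9,0,0,0,0],
    [-0.8,0,4.0,0,0,0,0]
  ]
}}

```text
time_s: 5.6
tcp_pos: [0.5465, -0.0678, 0.0775]
ee_rot: [[0.973, -0.231, 0.0], [-0.231, -0.973, -0.0], [0.0, 0.0, -1.0]]
wrist_force: [-0.1, -0.2, 1.1]
gripper_width: 0.006
```

>>> {"method": "play_rows", "body": {
  "deltas": [
    [0,0,0.1,0,0,0,0],
    [0,0,0.2,0,0,0,0],
    [0,0,0.3,0,0,0,0],
    [0,0,0.35,0,0,0,0],
    [0,0,0.35,0,0,0,0]
  ]
}}

```text
time_s: 6.1
tcp_pos: [0.5464, -0.0678, 0.0698]
ee_rot: [[0.973, -0.231, 0.0], [-0.231, -0.973, -0.0], [0.0, 0.0, -1.0]]
wrist_force: [-3.0, 0.3, 6.1]
gripper_width: 0.002
```

>>> {"method": "play_rows", "body": {
  "deltas": [
    [0,0,0.08,0,0,0,0],
    [0,0,0.08,0,0,0,0]
  ]
}}

```text
time_s: 6.3
tcp_pos: [0.5465, -0.0678, 0.0696]
ee_rot: [[0.973, -0.23, 0.001], [-0.23, -0.973, -0.001], [0.001, 0.001, -1.0]]
wrist_force: [-6.6, 1.8, 17.1]
gripper_width: 0.005
```

```bash
python3 - <<'E'
from h import *
s=r.sense();print(s['tcp_pos'],s['time_s'],s['wrist_force'])
c=snap('scene','s3'); overlay(c,P,0,.4,.4,'ov_s3',(270,110,470,290),4)
c=snap('top','t3'); overlay(c,P,0,.4,.4,'ov_t3',(260,90,440,250),4)
E
```

```text
[ 0.5464506  -0.06778371  0.06962535] 6.3 [-6.59271945  1.79127179 17.14246326]
```

View pics/ov_s3.png

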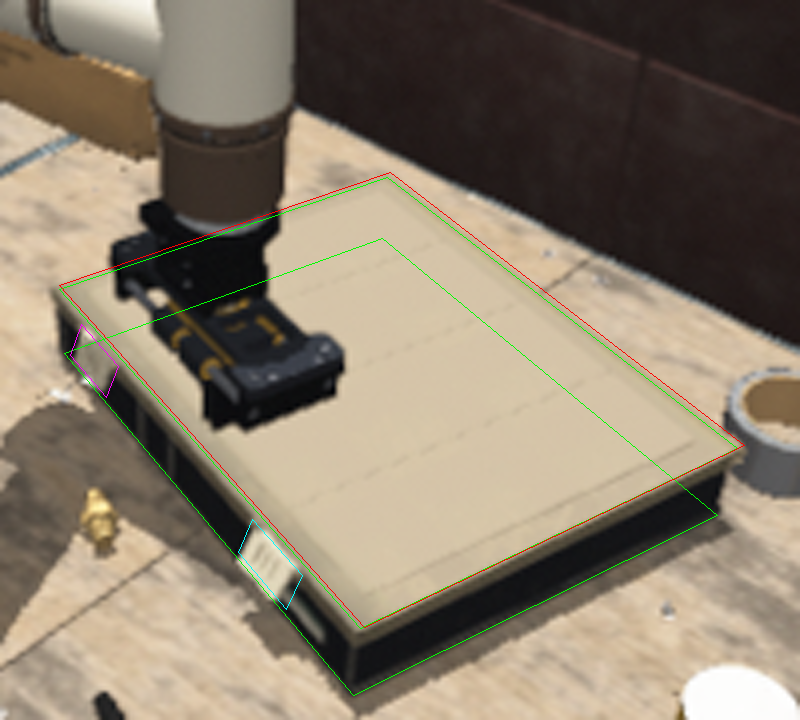

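View pics/ov_s3_raw.png

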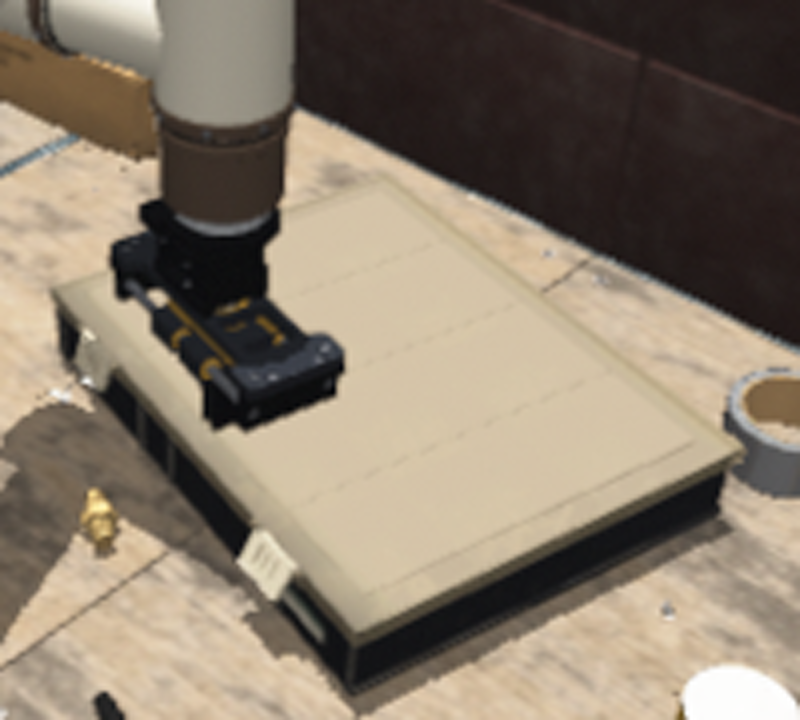

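The lid is shut: the TCP stopped at 69.6 mm against a 17 N hard stop, and the outline matches θ=0. Now I lift off and go to the right clip.

```bash
python3 - <<'E'
from h import *
t=np.radians(25)
for L in([-.133,0,.14],[-.25,-.1245,.14],[-.225,-.1245,.05]): print(go(w(P,[L])[0],tilt=t), w(P,[L])[0])
E
```

```text
[ 0.11  0.08 -2.82  0.    4.99  0.02] [ 0.54862081 -0.07017753  0.14      ]
[-4.58  5.05 -2.82  0.    4.99  0.02] [ 0.40595342 -0.16417362  0.14      ]
[-3.58  5.05  0.78  0.    4.99  0.02] [ 0.43027281 -0.16996732  0.05      ]
```

>>> {"method": "play_rows", "body": {
  "deltas": [
    [0,0,-1,0,0,0,0],
    [0,0,-2.8,0,0,0,0],
    [-1,1,-2.8,0,1,0,0],
    [-2,2.2,-2.8,0,2,0,0],
    [-3.2,3.5,-2.8,0,3,0,0],
    [-4.2,4.5,-2.8,0,4,0,0],
    [-4.6,5.05,-2.8,0,5,0,0],
    [-4.6,5.05,-2.0,0,5,0,0],
    [-4.2,5.05,-0.8,0,5,0,0],
    [-3.8,5.05,0.4,0,5,0,0],
    [-3.7,5.05,0.7,0,5,0,0],
    [-3.7,5.05,0.7,0,5,0,0]
  ]
}}

```text
time_s: 7.6
tcp_pos: [0.4007, -0.1542, 0.1181]
ee_rot: [[0.902, -0.234, 0.363], [-0.214, -0.972, -0.095], [0.375, 0.008, -0.927]]
wrist_force: [-0.0, 0.3, 0.7]
gripper_width: 0.002
```

```bash
python3 - <<'E'
from h import *
s=r.sense();print(s['tcp_pos'],s['time_s'],s['wrist_force'])
t=np.radians(25)
c=snap('scene','s4'); overlay(c,P,0,.4,.4,'ov_s4',(270,150,420,290),5)
for L in([-.195,-.1245,.048],[-.18,-.1245,.0415]): print(go(w(P,[L])[0],tilt=t), w(P,[L])[0])
E
```

```text
[ 0.40070777 -0.15415576  0.11811103] 7.6 [-0.03880166  0.30339156  0.65436786]
[1.25 0.31 3.55 0.09 0.58 0.02] [ 0.45945609 -0.17691976  0.048     ]
[1.71 0.31 4.01 0.09 0.58 0.02] [ 0.47404773 -0.18039597  0.0415    ]
```

View pics/ov_s4_raw.png

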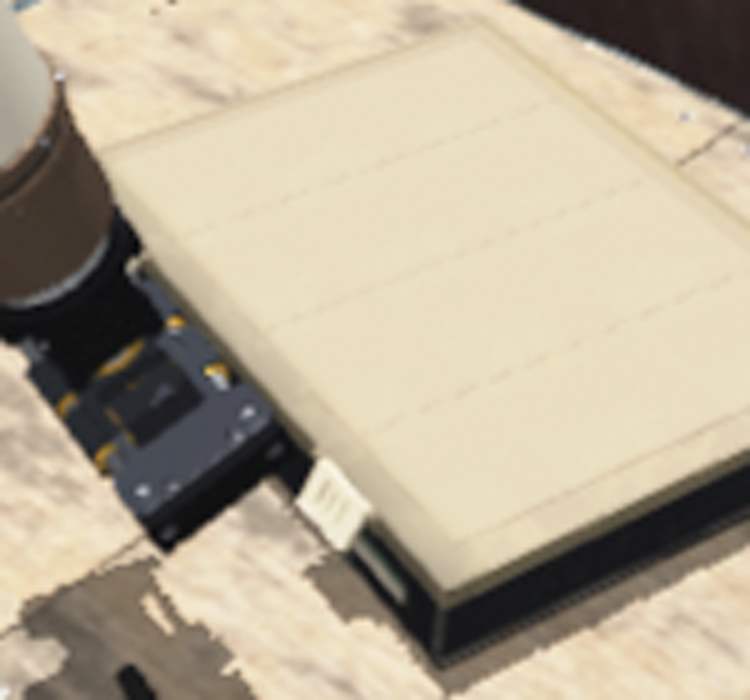

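>>> {"method": "play_rows", "body": {
  "deltas": [
    [0,0.2,1,0.09,0.3,0,0],
    [0.1,0.3,2,0.09,0.6,0,0],
    [0.15,0.3,3.0,0.09,0.6,0,0],
    [0.15,0.3,3.05,0.09,0.6,0,0],
    [0.15,0.3,3.05,0.09,0.6,0,0]
  ]
}}

```text
time_s: 8.15
tcp_pos: [0.403, -0.1542, 0.1212]
ee_rot: [[0.899, -0.235, 0.369], [-0.214, -0.972, -0.098], [0.381, 0.009, -0.924]]
wrist_force: [-0.3, -0.2, -0.0]
gripper_width: 0.004
```

```bash
python3 - <<'E'
from h import *
s=r.sense();print(s['tcp_pos'],s['time_s'],s['wrist_force'])
t=np.radians(25)
c=snap('scene','s5'); overlay(c,P,0,.4,.4,'ov_s5',(270,150,420,290),5)
for L in([-.195,-.1245,.048],[-.18,-.1245,.0415]): print(go(w(P,[L])[0],tilt=t), w(P,[L])[0])
E
```

```text
[ 0.40301768 -0.15417431  0.12120331] 8.15 [-0.2696219  -0.18186021 -0.00314872]
[1.11 0.33 3.63 0.12 0.52 0.  ] [ 0.45945609 -0.17691976  0.048     ]
[1.57 0.32 4.1  0.12 0.52 0.  ] [ 0.47404773 -0.18039597  0.0415    ]
```

View pics/ov_s5.png

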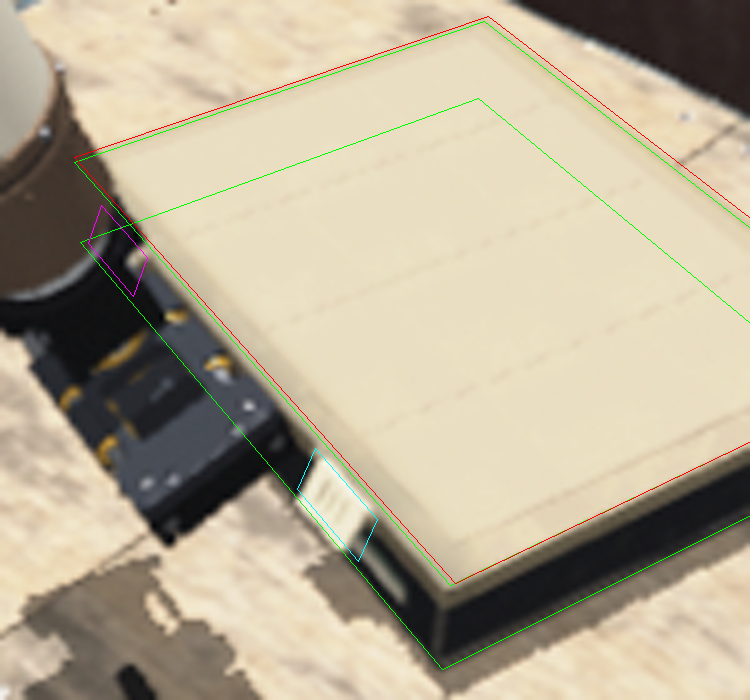

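The 25° tilt is out of reach this close to the base, so I'll use a vertical tool and push with the front of the fingertips.

```bash
python3 - <<'E'
from h import *
print(np.round(r.sense()['joints'],1))
for L in([-.225,-.1245,.12],[-.225,-.1245,.042]): print(go(w(P,[L])[0],tilt=0), w(P,[L])[0])
E
```

```text
[  0.2  -0.1 -61.2  38.5  -9.2  39.3]
[ 1.1   0.36  0.51  0.11 -4.48 -0.02] [ 0.43027281 -0.16996732  0.12      ]
[-0.09  0.33  3.39  0.11 -4.48 -0.02] [ 0.43027281 -0.16996732  0.042     ]
```

>>> {"method": "play_rows", "body": {
  "deltas": [
    [0.3,0.1,0.1,0,-1,0,0],
    [0.6,0.2,0.2,0,-2,0,0],
    [0.9,0.3,0.3,0.1,-3.2,0,0],
    [1.1,0.35,0.5,0.1,-4.5,0,0],
    [1.1,0.35,0.5,0.1,-4.5,0,0],
    [1.1,0.35,0.5,0.1,-4.5,0,0]
  ]
}}

```text
time_s: 8.8
tcp_pos: [0.4303, -0.17, 0.1192]
ee_rot: [[0.972, -0.235, -0.003], [-0.235, -0.972, -0.0], [-0.003, 0.001, -1.0]]
wrist_force: [-0.9, -0.4, -1.2]
gripper_width: 0.002
```

```bash
python3 - <<'E'
from h import *
s=r.sense();print(np.round(s['joints'],1),s['tcp_pos'])
for L in([-.225,-.1245,.12],[-.22,-.1245,.042]): print(go(w(P,[L])[0],tilt=0), w(P,[L])[0])
E
```

```text
[ -1.3  12.8 -29.9   0.  -47.5  77.7] [ 0.43030472 -0.16995356  0.11921299]
[-0.    0.   -0.03  0.01  0.03 -0.03] [ 0.43027281 -0.16996732  0.12      ]
[ 0.21 -0.    3.09  0.01  0.03 -0.03] [ 0.43513669 -0.17112606  0.042     ]
```

>>> {"method": "play_rows", "body": {
  "deltas": [
    [0,0,1,0,0,0,0],
    [0,0,2,0,0,0,0],
    [0.1,0,3,0,0,0,0],
    [0.2,0,3.1,0,0,0,0],
    [0.2,0,3.1,0,0,0,0]
  ]
}}

```text
time_s: 9.3
tcp_pos: [0.4341, -0.1711, 0.0427]
ee_rot: [[0.972, -0.233, -0.003], [-0.233, -0.972, -0.001], [-0.003, 0.002, -1.0]]
wrist_force: [1.0, 0.6, 0.5]
gripper_width: 0.006
```

```bash
python3 - <<'E'
from h import *
s=r.sense();print(np.round(s['joints'],1),s['tcp_pos'],s['wrist_force'])
c=snap('scene','s6'); overlay(c,P,0,.4,.4,'ov_s6',(270,150,420,290),5)
for L in([-.195,-.1245,.04],[-.182,-.1245,.036]): print(go(w(P,[L])[0],tilt=0), w(P,[L])[0])
E
```

```text
[ -1.4  20.  -34.3   0.1 -35.9  77.9] [ 0.43410711 -0.17105047  0.04271395] [0.97649933 0.58320574 0.48831336]
[ 1.01 -0.    0.14  0.01  0.01 -0.02] [ 0.45945609 -0.17691976  0.04      ]
[ 1.53 -0.    0.3   0.01  0.01 -0.02] [ 0.47210218 -0.17993248  0.036     ]
```

View pics/ov_s6_raw.png

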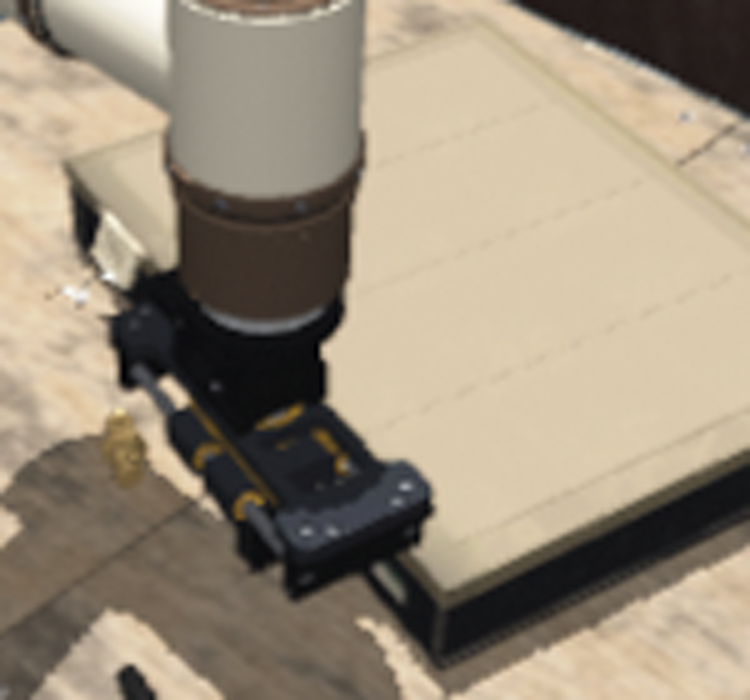

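>>> {"method": "play_rows", "body": {
  "deltas": [
    [0.3,0,0.15,0,0,0,0],
    [0.6,0,0.15,0,0,0,0],
    [0.8,0,0.15,0,0,0,0],
    [1.0,0,0.2,0,0,0,0],
    [1.1,0,0.25,0,0,0,0],
    [1.2,0,0.3,0,0,0,0],
    [1.3,0,0.35,0,0,0,0]
  ]
}}

```text
time_s: 10.05
tcp_pos: [0.4667, -0.1787, 0.0336]
ee_rot: [[0.972, -0.234, -0.002], [-0.234, -0.972, -0.001], [-0.002, 0.001, -1.0]]
wrist_force: [-0.2, -0.4, 0.5]
gripper_width: 0.004
```

>>> {"method": "play_rows", "body": {
  "deltas": [
    [0.1,0,0,0,0,0,0],
    [0.2,0,0,0,0,0,0],
    [0.25,0,0,0,0,0,0],
    [0.25,0,0,0,0,0,0]
  ]
}}

```text
time_s: 10.45
tcp_pos: [0.4665, -0.1791, 0.0329]
ee_rot: [[0.972, -0.235, -0.015], [-0.235, -0.972, 0.002], [-0.015, 0.002, -1.0]]
wrist_force: [-12.0, 7.2, 7.5]
gripper_width: 0.007
```

```bash
python3 - <<'E'
from h import *
c=snap('scene','s7'); overlay(c,P,0,.4,.4,'ov_s7',(270,150,420,290),5)
c=snap('top','t7'); overlay(c,P,0,.4,0,'ov_t7',(260,130,440,250),4)
E
```

```text
(no output)
```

View pics/ov_s7_raw.png

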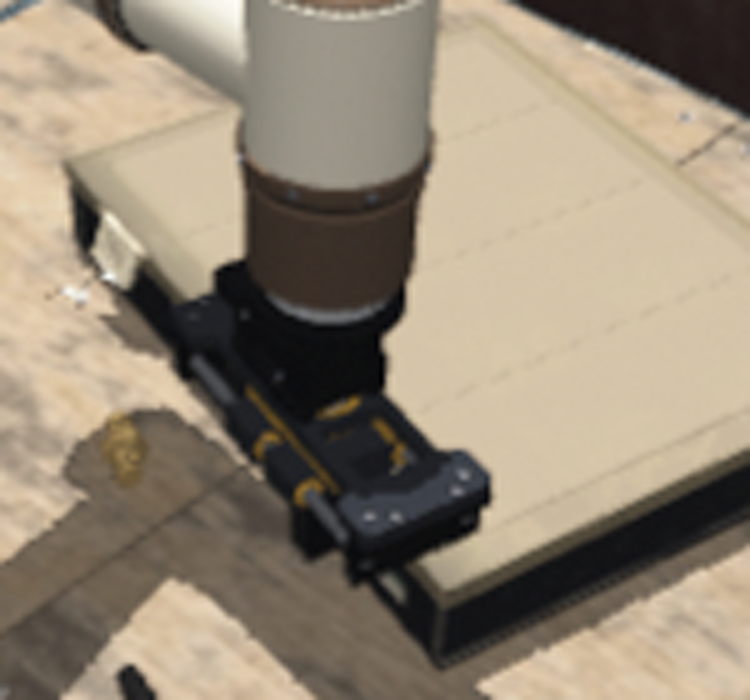

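View pics/ov_t7.png

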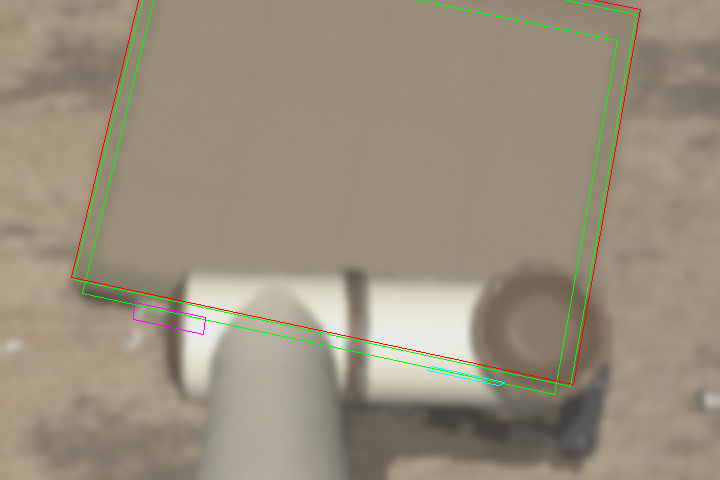

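The level push stalled at about 14 N with the clip bound, as the task warned. I'll back off, raise the tip onto the clip's outer face and push inward and down.

>>> {"method": "play_rows", "body": {
  "deltas": [
    [-0.4,0,0,0,0,0,0],
    [-1.0,0,0,0,0,0,0],
    [-1.5,0,-0.3,0,0,0,0],
    [-1.5,0,-0.8,0,0,0,0],
    [-1.5,0,-0.85,0,0,0,0],
    [-1.5,0,-0.85,0,0,0,0]
  ]
}}

```text
time_s: 11.15
tcp_pos: [0.4372, -0.1713, 0.056]
ee_rot: [[0.972, -0.234, 0.001], [-0.234, -0.972, -0.001], [0.001, 0.0, -1.0]]
wrist_force: [-0.4, -0.3, -0.4]
gripper_width: 0.006
```

```bash
python3 - <<'E'
from h import *
s=r.sense();print(np.round(s['joints'],1),s['tcp_pos'],s['wrist_force'])
c=snap('top','t8'); overlay(c,P,0,.4,0.4,'ov_t8',(340,190,440,250),7)
for L in([-.2,-.1245,.054],[-.182,-.1245,.045]): print(go(w(P,[L])[0],tilt=0), w(P,[L])[0])
E
```

```text
[ -1.5  18.8 -33.3   0.1 -37.8  77.9] [ 0.43721884 -0.17134305  0.05597049] [-0.44824746 -0.27573305 -0.4156489 ]
[ 0.73  0.01  0.06  0.01  0.   -0.02] [ 0.45459221 -0.17576102  0.054     ]
[ 1.45  0.    0.42  0.01  0.   -0.02] [ 0.47210218 -0.17993248  0.045     ]
```

View pics/ov_t8.png

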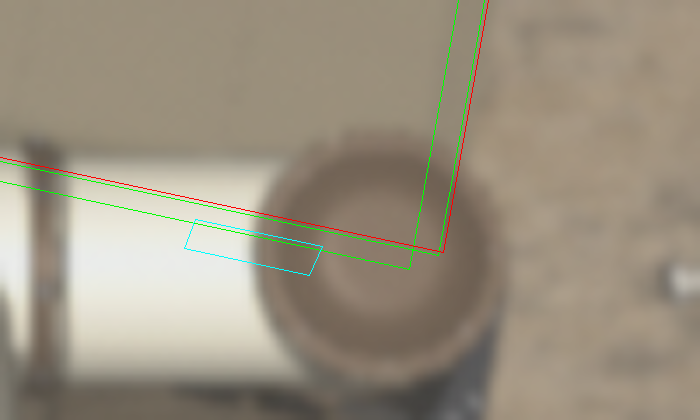

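>>> {"method": "play_rows", "body": {
  "deltas": [
    [0.4,0,0,0,0,0,0],
    [0.8,0,0.05,0,0,0,0],
    [1.0,0,0.15,0,0,0,0],
    [1.1,0,0.22,0,0,0,0],
    [1.2,0,0.3,0,0,0,0],
    [1.2,0,0.3,0,0,0,0]
  ]
}}

```text
time_s: 11.8
tcp_pos: [0.4652, -0.1784, 0.0469]
ee_rot: [[0.972, -0.234, -0.003], [-0.234, -0.972, -0.0], [-0.003, 0.001, -1.0]]
wrist_force: [-0.7, 0.4, 0.4]
gripper_width: 0.005
```

>>> {"method": "play_rows", "body": {
  "deltas": [
    [0.08,0,0.04,0,0,0,0],
    [0.16,0,0.06,0,0,0,0],
    [0.16,0,0.06,0,0,0,0]
  ]
}}

```text
time_s: 12.1
tcp_pos: [0.4667, -0.179, 0.0455]
ee_rot: [[0.972, -0.234, -0.007], [-0.234, -0.972, 0.0], [-0.007, 0.001, -1.0]]
wrist_force: [-4.8, 2.4, 2.1]
gripper_width: 0.003
```

```bash
python3 - <<'E'
from h import *
for L in([-.23,.1245,.1],[-.215,.1245,.056]): print(go(w(P,[L])[0],tilt=0), w(P,[L])[0])
E
```

```text
[-1.75 -9.97 -2.18  0.02  0.08 -0.03] [0.48311416 0.07341261 0.1       ]
[-1.13 -9.97 -0.43  0.02  0.08 -0.03] [0.4977058 0.0699364 0.056    ]
```

>>> {"method": "play_rows", "body": {
  "deltas": [
    [-0.6,0,0,0,0,0,0],
    [-1.2,0,-0.4,0,0,0,0],
    [-1.75,-0.5,-1.4,0,0,0,0],
    [-1.75,-2,-2.2,0,0,0,0],
    [-1.75,-3.5,-2.2,0,0,0,0],
    [-1.75,-5.2,-2.2,0,0,0,0],
    [-1.75,-7,-2.2,0,0,0,0],
    [-1.75,-8.7,-2.2,0,0,0,0],
    [-1.75,-10,-2.2,0,0,0,0],
    [-1.75,-10,-2.2,0,0,0,0],
    [-1.75,-10,-2.2,0,0,0,0]
  ]
}}

```text
time_s: 13.2
tcp_pos: [0.4856, 0.0749, 0.1009]
ee_rot: [[0.973, -0.232, -0.001], [-0.232, -0.973, -0.0], [-0.001, 0.0, -1.0]]
wrist_force: [-0.9, -0.5, 0.4]
gripper_width: 0.007
```

```bash
python3 - <<'E'
from h import *
print(r.sense()['time_s'])
c=snap('scene','s9'); overlay(c,P,0,.4,0,'ov_s9',(270,150,420,290),5)
c=snap('top','t9'); overlay(c,P,0,.4,0.,'ov_t9',(270,170,430,240),5)
for L in([-.215,.1245,.056],[-.2,.1245,.054],[-.189,.1245,.047]): print(go(w(P,[L])[0],tilt=0), w(P,[L])[0])
E
```

```text
13.2
[ 0.53  0.02  1.79  0.01  0.02 -0.03] [0.4977058 0.0699364 0.056    ]
[ 1.13  0.02  1.87  0.01  0.02 -0.03] [0.51229744 0.06646018 0.054     ]
[ 1.57  0.02  2.15  0.01  0.02 -0.03] [0.52299797 0.06391095 0.047     ]
```

View pics/ov_s9_raw.png

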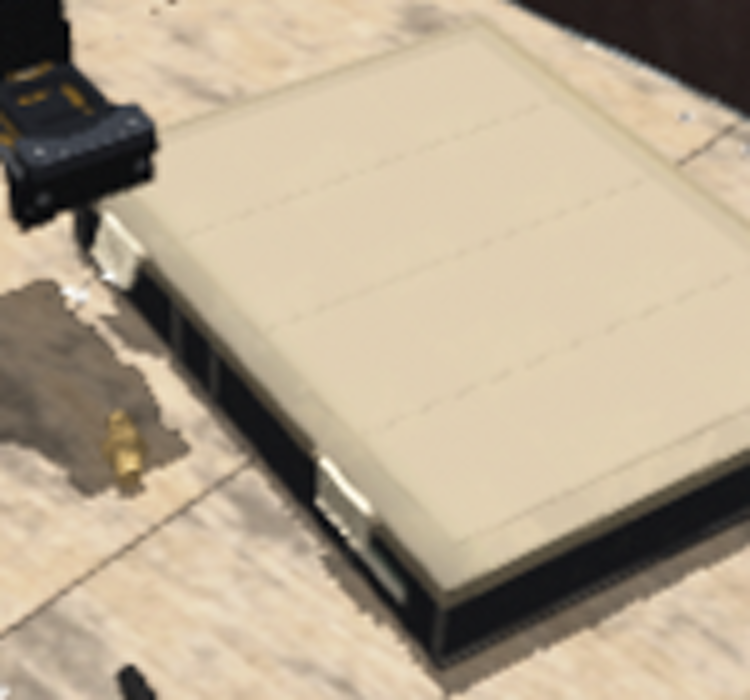

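View pics/ov_t9_raw.png

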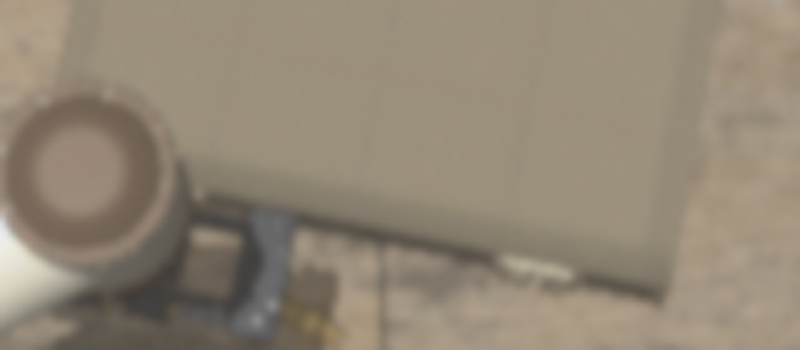

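The right clip at (345,497) now lies flat against the front. Its final push stopped at the same x at both heights, which means it is home. Next is the left clip at (118,250), done the same way.

>>> {"method": "play_rows", "body": {
  "deltas": [
    [0.3,0,0.8,0,0,0,0],
    [0.5,0,1.6,0,0,0,0],
    [0.6,0,1.8,0,0,0,0],
    [0.9,0,1.85,0,0,0,0],
    [1.1,0,1.9,0,0,0,0],
    [1.25,0,1.97,0,0,0,0],
    [1.35,0,2.03,0,0,0,0],
    [1.45,0,2.1,0,0,0,0],
    [1.55,0,2.17,0,0,0,0],
    [1.65,0,2.2,0,0,0,0],
    [1.65,0,2.2,0,0,0,0]
  ]
}}

```text
time_s: 14.4
tcp_pos: [0.5245, 0.0643, 0.0454]
ee_rot: [[0.972, -0.234, -0.004], [-0.234, -0.972, -0.001], [-0.003, 0.002, -1.0]]
wrist_force: [-1.7, 0.9, 0.4]
gripper_width: 0.008
```

```bash
python3 - <<'E'
from h import *
s=r.sense(); t=np.array(s['tcp_pos'])-[P[0],P[1],0]; c,n=np.cos(P[2]),np.sin(P[2]); print(c*t[0]+n*t[1],-n*t[0]+c*t[1],t[2],s['wrist_force'])
E
```

```text
-0.18758354935216076 0.125197615554961 0.04543309705497038 [-1.6777229   0.86113873  0.39938029]
```

Same x as on the right side. I'll press a little harder to confirm the stop.

>>> {"method": "play_rows", "body": {
  "deltas": [
    [0.1,0,0.03,0,0,0,0],
    [0.2,0,0.05,0,0,0,0],
    [0.25,0,0.05,0,0,0,0],
    [0.25,0,0.05,0,0,0,0]
  ]
}}

```text
time_s: 14.8
tcp_pos: [0.5244, 0.0631, 0.0437]
ee_rot: [[0.972, -0.235, -0.015], [-0.235, -0.972, -0.002], [-0.015, 0.005, -1.0]]
wrist_force: [-17.5, 10.3, 11.4]
gripper_width: 0.004
```

>>> {"method": "play_rows", "body": {
  "deltas": [
    [-0.6,0,0,0,0,0,0],
    [-1.3,0,0,0,0,0,0],
    [-2,0,-1,0,0,0,0],
    [-2,0,-2.5,0,0,0,0],
    [-2,-2,-5,0,0,0,0],
    [-2,-4,-6,0,0,0,0],
    [-2,-6,-6,0,0,0,0],
    [-2,-8,-6,0,0,0,0],
    [-2,-8,-6,0,0,0,0]
  ]
}}

```text
time_s: 15.7
tcp_pos: [0.531, 0.2727, 0.1956]
ee_rot: [[0.973, -0.232, 0.002], [-0.232, -0.973, 0.002], [0.001, -0.002, -1.0]]
wrist_force: [-1.0, -0.5, -0.5]
gripper_width: 0.009
```

```bash
python3 - <<'E'
from h import *
s=r.sense();print(s['time_s'],s['tcp_pos'],s['wrist_force'])
c=snap('scene','s10'); overlay(c,P,0,0,0,'ov_s10',(270,150,420,290),5)
c2=snap('top','t10'); overlay(c2,P,0,0,0.,'ov_t10',(270,170,430,240),5)
for cam in('scene','top'):
    for n in['clip_left','clip_right','nipple','elbow','bolt','tin','hub']:
        print(cam,n,[(np.round(d['centre'],3),round(d['score'],2)) for d in r.spot_in(cam,n)[:2]])
E
```

```text
15.7 [0.53097659 0.27269064 0.19563865] [-0.99486963 -0.51647167 -0.47204315]
scene clip_left []
scene clip_right [(array([ 0.482, -0.186,  0.06 ]), 0.68)]
scene nipple [(array([ 0.446, -0.044,  0.018]), 0.45)]
scene elbow []
scene bolt [(array([ 0.635, -0.155,  0.07 ]), 0.69), (array([ 0.465, -0.429,  0.013]), 0.64)]
scene tin [(array([ 0.591, -0.465,  0.048]), 0.93)]
scene hub [(array([0.585, 0.406, 0.009]), 0.49)]
top clip_left [(array([0.535, 0.056, 0.063]), 0.57)]
top clip_right [(array([ 0.481, -0.182,  0.065]), 0.58)]
top nipple [(array([ 0.602, -0.448,  0.042]), 0.72), (array([ 0.453, -0.038,  0.02 ]), 0.46)]
top elbow [(array([0.46 , 0.412, 0.023]), 0.71)]
top bolt []
top tin []
top hub []
```

View pics/ov_s10_raw.png

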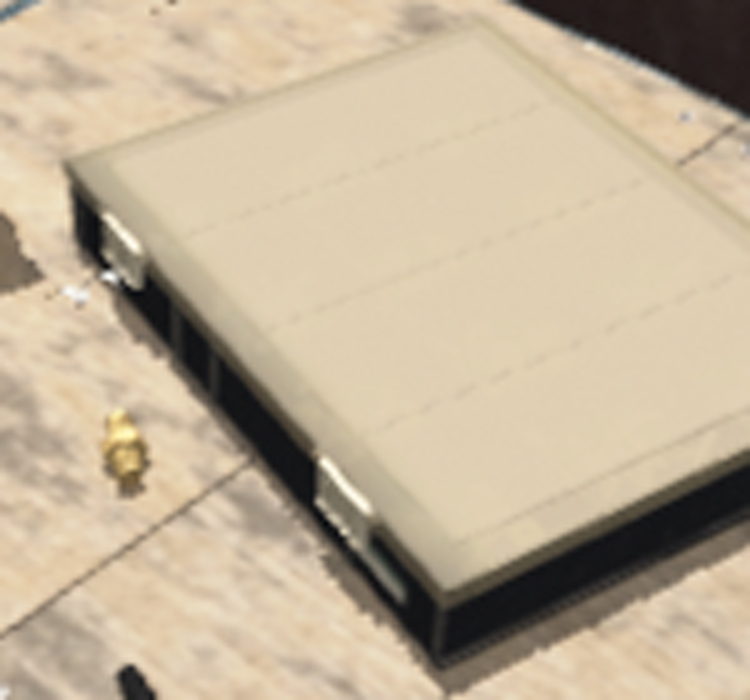

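View pics/ov_t10_raw.png

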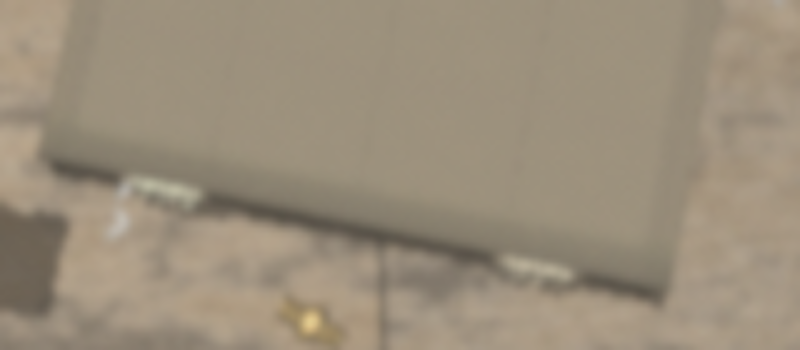

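```bash
python3 - <<'E'
from h import *
c=r.capture('scene'); p=list(P); d=-.003; p[0]+=d*np.cos(p[2]); p[1]+=d*np.sin(p[2])
overlay(c,p,0,0,0,'o11',(275,180,365,290),7)
E
```

```text
(no output)
```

View pics/o11.png

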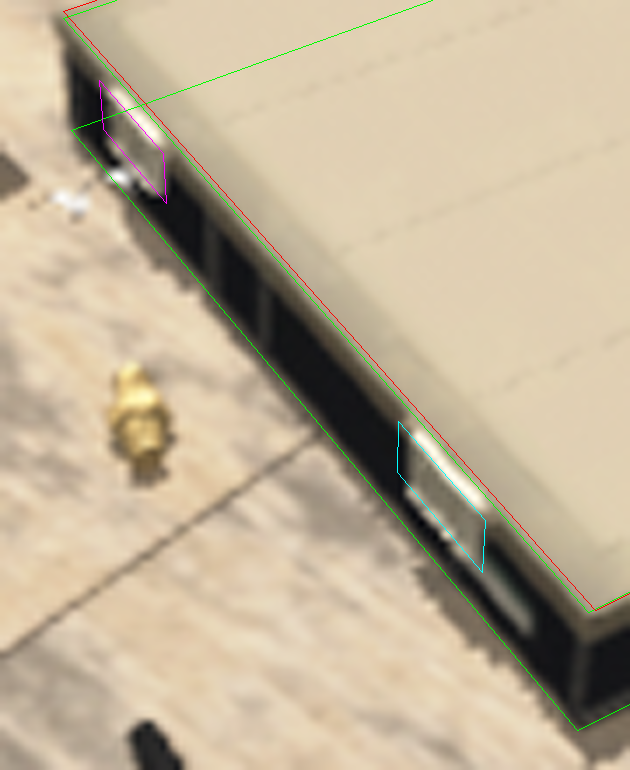

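Both clips look upright with their lit top edges showing, and they match the home outline. The lid is shut and the nipple hasn't moved, so I'm handing in.

```bash
python3 -c "
from station import r
print(r.finish_job())"
```

```text
the job is handed in; nothing more can be done
None
```

The lid is shut and both front clips are pushed in, lid first, using only the closed fingertips. I handed the job in at about 16 s of the 53 s allowed, with the arm clear of everything.

- **Lid:** It stopped hard with the fingertips at 69.6 mm, against a nominal 69 mm when shut. It didn't move further under 17 N, and the final pictures match a shut lid.
- **Clips:** Both stopped at the same distance from the organiser's front edge. Neither moved in any further at 14 N or more, and both look flat against the box in the final pictures.
- **First clip attempt:** A 25° tilted approach was out of reach, so I used a vertical tool. My first push on the right clip stopped at about 14 N, which I took for binding. The second push, inward and down, stopped at the same place, so the clip was probably already home.
- **Things around it:** In the final check the nipple, elbow, bolt, tin and hub were each found by at least one camera. They were within about 6 mm of where they started, which is about the detector's accuracy.
- **Checks that disagreed:** The detector missed the left clip in the scene view but found it in the top view. It also missed the elbow in the scene view, and the bolt, tin and hub in the top view. In two places its best-scored match was a different object: it labelled part of the lid as the bolt and the tin as the nipple.
- **Fit error:** My fitted organiser position was about 2–3 mm off, which the force stops made up for.

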